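Open the control box and hold its enabling button half way

TASK

Lift the loose cover plate off the control box by its bar handle, lay it gently, handle up, flat on the bench clear of the box, and let go of it. Then press the wide round enabling button inside half way down (about 9 mm of its 18 mm) with the fingertips, never right down to its stop, and finish still holding it there: the program ends with the button held. Leave the slim button beside it and the other things on the bench alone.

Things in the scene. Friction and masses are not known exactly. Their poses are not given: they have to be found in the camera images.
- housing: Grey open-topped control box fixed to the bench, 110 (x) x 150 (y) x 62 mm high, 5 mm walls; low feet out to 92 mm along y, stubs 12 mm out on +x. Origin: centre of the underside. 8 mm pins at y = +-63 mm rise 12 mm above the rim. Inside, 32 mm either side of the centre along y, stand two button modules; which is on which side varies. Place and yaw vary.
- cover: Loose pale bare-metal cover plate, 110 (x) x 150 (y) x 4 mm, about 0.25 kg. Origin: centre of its underside; z up through the handle. It starts on the rim of the box, in line with it, its 12 mm holes (y = +-63 mm) over the 8 mm pins, which stand 8 mm proud of the plate; raised straight by 12 mm it is clear of them. Bench free for it beside the box: x 0.40 to 0.60, y -0.30 to 0.30 m.
- cover_grip (a point): Centre of the cover's dark bar handle, 27 mm above the cover's underside; axes as the cover's. The bar is 12 mm wide (x), 60 mm long (y), 14 mm high (20 to 34 mm above the underside), on two posts at y = +-25 mm.
- enable_module: Module fixed to the box's floor that carries the enabling button: base 50 (x) x 44 (y) x 19 mm with a 6 mm steel collar. Origin: centre of its underside, 5 mm above the bench.
- enable_button (a joint): Travel of the wide spring-loaded enabling button, m: 0 released, grows as it is pressed straight down, 0.018 at its stop. Spring: 2 N to start it, about 6.5 N at 0.009, 11 N at the stop; it springs back when let go.
- enable_top (a point): Centre of the flat top of the enabling button: black disc of 32 mm diameter, 7 mm thick, on a 14 mm steel stem. Released, the top is 56 mm above the bench, 6 mm below the box's rim. The point moves with the button.
- reset_top (a point): Centre of the flat top of the slim black button (12 mm diameter) in the other module; 42 mm above the bench when released, 64 mm from the enabling button. Leave alone.
- reset_button (a joint): Travel of the slim button, m: 0 released, 0.006 fully pressed. Must stay released.
- pliers: Red-handled pliers, 52 x 188 x 13 mm, on the bench to the left. Bystander. Origin: centre of the underside.
- screwdriver_yellow: Screwdriver with a yellow handle, 23 x 170 x 24 mm, on the bench to the right. Bystander. Origin: centre of the underside.
- jar_wide: Pale plastic jar with a white lid, 66 mm across, 85 mm high, behind the box. Bystander. Origin: centre of the underside.
- offcut_1: Wooden offcut 45 x 140 x 19 mm, lying to the right, farther back. Bystander. Origin: centre of the underside.

How it is judged:
On the way, in this order (a step that is already met when the one before it is completed fails the run):
1. the cover lies flat on the bench, handle up, let go (height (world z) of cover between -0.004 and 0.006 m and angle between cover's own z axis and vertical below 0.06 rad and contact force between the fingers and cover below 0.2 N and linear speed of cover below 0.03 m/s), for 0.2 s.
2. the fingertips hold the enabling button between 6 and 12 mm of its travel for 1 s (value of joint enable_button between 0.006 and 0.012 m and contact force between the fingers and enable_module above 1.5 N), for 1 s.
At the end, for the whole second after the job is handed in: The fingers are pressing the enabling button (more than 1.5 N) and keep it between 6 and 12 mm of its 18 mm travel; the cover lies flat on the bench (underside within 6 mm of it, tilt under 0.06 rad), handle up, untouched by the fingers and at rest; the slim button is released (all of step 1 and all of step 2 and value of joint reset_button below 0.002 m); the arm keeps its last pose, push and grip.
It fails at once if the enabling button is pushed down to its stop (beyond 16 mm) (value of joint enable_button above 0.016 m).
It fails at once if the slim button is pressed (beyond 3 mm) (value of joint reset_button above 0.003 m).
It fails at once if the cover is dropped or slammed onto the bench (faster than 0.6 m/s within 40 mm of it) (linear speed of cover above 0.6 m/s and height (world z) of cover below 0.04 m).
It fails at once if a bystander is moved by more than 30 mm (distance of any of pliers, screwdriver_yellow, jar_wide, offcut_1 from where it was at the start of the episode above 0.03 m).
It also fails if it takes over 45 s, if anything falls off the work surface, if the arm or the gripper's body presses on something with over 40 N, if the wrist force passes 120 N, or if a joint passes its speed limit or range.

ROBOT

A 6-joint arm with a two-finger parallel gripper is mounted at the origin on a cart in front of the work surface, level with it; the furniture and walls round the work are solid. World frame = base frame: x ahead of the robot, y to its left, z up, the work surface at z = 0. Lengths are in m, angles in rad, forces in N, time in s.
With the tool pointing down it reaches from about 0.35 to 0.85 m from the base axis. Payload 8.1 kg.
Tool frame: the origin (TCP) lies at the very end of the fingers, on their centre line; the grasp point (between the pads) lies 19 mm behind it (pinch_z is the distance from the TCP to the grasp point, in m); z points along the fingers, y is the direction in which the jaws open and shut (so a half turn about z gives the same grasp; the last joint's range is limited). The gripper opens to 93 mm and grips with 3 to 60 N. Pads are 15 mm wide; open, the fingers measure 128 mm over their backs; the gripper's body (75 mm by 188 mm) begins 65 mm behind the grasp point.
Start: joints at [1.225, 0.13, 1.488, -0, 1.523, -0.085], TCP at [0.155, 0.58, 0.219] pointing down, gripper open.
Joint ranges: [-2.96, 2.96], [-0.89, 2.26], [0.02, 2.5], [-1.34, 4.48], [0, 2.73], [-2.66, 2.66]. Speed limits (rad/s): [2.39, 2.39, 2.79, 3.14, 3.14, 3.14].

INTERFACE

Orientations are given as a rotation vector (axis times angle).
In Python, from plant import * gives the robot as it stands.
- The arm moves only by the tool move_arm, never from a script. Its argument "series" is a list of rows, each a list of 7 numbers: the shift along the tool's x, y, z each as a share of 10 cm, from -1 to 1, then the turn, a rotation vector about the tool's x, y, z each as a share of 180 degrees, from -1 to 1, then the opening, from -1 (shut) to 1 (fully open). In form: [[dx, dy, dz, rx, ry, rz, jaw], ...]. A call has 1 to 8 rows; each row is the pose to reach, as a shift and turn from the pose commanded when the call began, along the tool's axes at that moment, turning the shorter way round; what a row does not reach only later rows make up. A row lasts 1/10 s, in which the tool goes at most 50 mm and 8.59 degrees, less where a joint would pass 70% of its speed; a pose out of reach is approached as far as the arm can. A call with a number of a shift or a turn outside -1 to 1 is refused whole. A call with a gripper value outside its range is refused whole. The fingers move at their own pace and stop on an object; "squeeze" is the grip in N (left out, the last holds). Time passes only in rows, so rows that repeat a pose let the fingers close. It gives the time, the measured TCP pose, the force and the opening at its end, in the units of the state.
- read_state(): the state, without advancing time (a new reading comes with each control period).
- read_camera(name): name is "scene" or "top" or "wrist"; returns a dict with "frame" (384x512x3 uint8, red, green, blue), "K" (3x3 intrinsics, pixels), "k1" (the pictures are not rectified: a ray, as slopes to the right and down, at radius r is drawn at 1 + k1 r^2 times it, then the intrinsics apply), "rvec" (rotation vector, rad) and "tvec" (3), from world to camera coordinates, as OpenCV has them. Camera axes: x right, y down, z forward; pixel columns grow to the right and rows downward; lengths in m; the calibration is good to about 2 mm. A picture is of the moment at which its call begins. There is no depth.
- close_job(): hands the job in, once; it reports no verdict.
The state is a dict: "t": time; "q": joint angles; "dq": joint speeds; "joint_torque": joint torques, N m; "tool_pos": TCP position; "orientation": TCP orientation; "force": force on the tool from outside, world axes, zero at the start; "wrist_torque": the same for the moment, N m; "opening": finger opening in m.
Only numpy, scipy, OpenCV 4.12 (cv2) and the standard library are available. Lean on these libraries where they do the work, as an engineer would, in place of code of your own. Each camera call takes 0.05 s, during which the arm holds its last target.

## Working session

There is one attempt and no reset: what is moved stays moved. The work goes in short steps, Python scripts to look and compute and a tool call to move; the robot and the scene stay as the last step left them, time stands still between calls to the robot, and variables do not carry over. Pictures are saved under pics/ and viewed, and the job is handed in when it is done.

Besides the shell and the picture viewer there is one more tool, called after "Call:" as a command line: name --pt "numbers of a row" for each row, then --argument value for the rest. move_arm: Moves the arm, as the interface text tells. Shift numbers are shares of 10 cm and turn numbers shares of 180 degrees, none past 1 either way. Its arguments: {"type":"object","properties":{"series":{"type":"array","items":{"type":"array","items":{"type":"number"}}},"squeeze":{"type":"number"}},"required":["series"]}

```bash
ls; mkdir -p pics
python3 - <<'E'
from plant import *
import cv2
s=read_state();print({k:s[k] for k in('t','tool_pos','orientation','opening','force')})
for n in("scene","top","wrist"):
    c=read_camera(n);cv2.imwrite(f"pics/a_{n}.png",cv2.cvtColor(c["frame"],cv2.COLOR_RGB2BGR));print(n,c["K"].tolist() if hasattr(c["K"],'tolist') else c["K"],c["k1"],c["rvec"],c["tvec"])
E
```

```text
pics
{'t': 0.0, 'tool_pos': array([0.15448915, 0.57917199, 0.21759103]), 'orientation': array([-4.08417524e-01, -3.11452270e+00,  2.84518256e-03]), 'opening': 0.09284839986199685, 'force': array([ 0.09330825, -0.53079801, -0.11167006])}
scene [[436.1841548217815, 0.0, 261.48968695338823], [0.0, 436.1841548217815, 196.57131625001657], [0.0, 0.0, 1.0]] -0.0551513022674718 [ 2.06670884 -1.13741188  0.48452578] [-0.31072833  0.4055884   1.19757325]
top [[351.1722247177424, 0.0, 249.9029917669377], [0.0, 351.1722247177424, 186.39029969119608], [0.0, 0.0, 1.0]] -0.04508972848298076 [ 1.97559758 -2.23949508  0.2445273 ] [0.06734213 0.60546063 1.14163292]
wrist [[312.94898627779827, 0.0, 258.5730725952928], [0.0, 312.94898627779827, 192.81210946085434], [0.0, 0.0, 1.0]] -0.07082930353043265 [-2.29170975 -1.76186733 -0.26573719] [-0.60001973 -0.03440674  0.39075178]
```

View pics/a_scene.png

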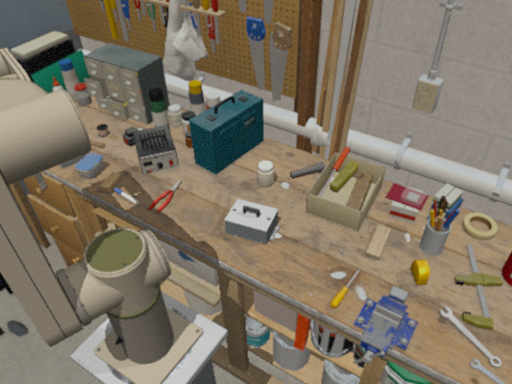

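View pics/a_top.png

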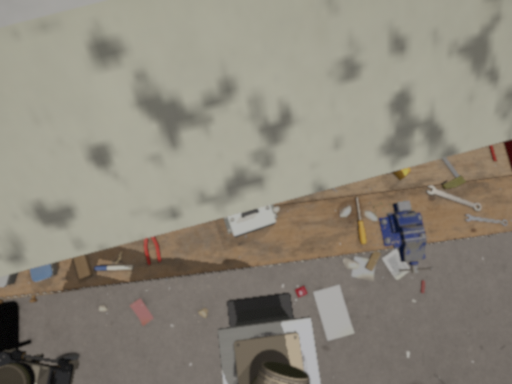

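View pics/a_wrist.png

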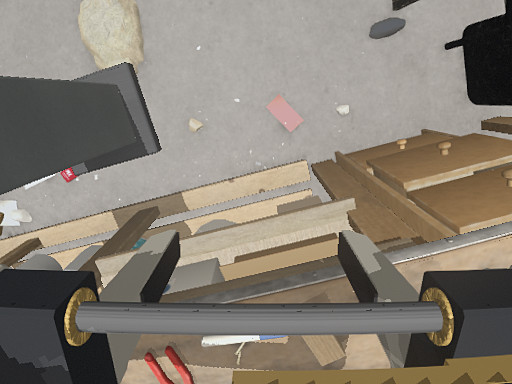

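The scene view shows the box with its cover at about (252,220), the pliers at (165,195), the jar at (265,173), the screwdriver at (345,290) and the offcut at (378,242). The top view shows the cover at about (252,220). I'll zoom in on both.

Run:
```python
import cv2,numpy as np
a=cv2.imread("pics/a_scene.png")[190:250,210:300]; b=cv2.imread("pics/a_top.png")[195:245,215:290]
a=cv2.resize(a,None,fx=8,fy=8,interpolation=cv2.INTER_CUBIC);b=cv2.resize(b,None,fx=8,fy=8,interpolation=cv2.INTER_CUBIC)
cv2.imwrite("pics/b_s.png",a);cv2.imwrite("pics/b_t.png",b)
```

```text
(no output)
```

View pics/b_s.png

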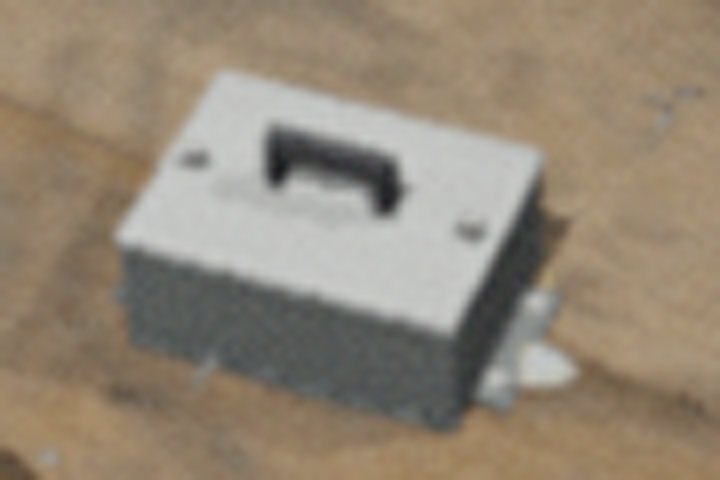

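View pics/b_t.png

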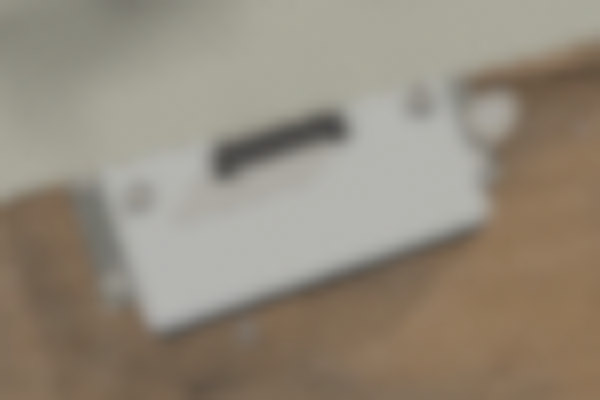

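Crop corners of the cover top (z=66) in the scene view are (225,72), (543,150), (455,333) and (118,240). In the top view the near corners are (160,333) and (488,215), with pins at (138,197) and (418,103).

```bash
cat > h.py <<'E'
import numpy as np,cv2
from scipy.optimize import least_squares
from scipy.spatial.transform import Rotation as R
def proj(c,P):
    P=np.atleast_2d(P).astype(float); Rm=cv2.Rodrigues(np.array(c["rvec"],float))[0]
    X=P@Rm.T+np.array(c["tvec"]); s=X[:,:2]/X[:,2:]; r2=(s**2).sum(1,keepdims=True); s=s*(1+c["k1"]*r2)
    K=np.array(c["K"]); return s*[K[0,0],K[1,1]]+K[:2,2]
def ray(c,uv):
    K=np.array(c["K"]); d=(np.array(uv,float)-K[:2,2])/[K[0,0],K[1,1]]; s=d.copy()
    for _ in range(20): s=d/(1+c["k1"]*(s@s))
    Rm=cv2.Rodrigues(np.array(c["rvec"],float))[0]
    return -Rm.T@np.array(c["tvec"]), Rm.T@np.array([*s,1])
def atz(c,uv,z):
    o,d=ray(c,uv); return o+d*(z-o[2])/d[2]
def save(n,f):
    from plant import read_camera
    c=read_camera(n); cv2.imwrite(f,cv2.cvtColor(c["frame"],cv2.COLOR_RGB2BGR)); return c
def crop(px,x0,y0,k): return (np.array(px,float)+.5)/k-.5+[x0,y0]
def toolcmd(target,yawmat=None):
    pass
E
python3 - <<'E'
from h import *
s=save("scene","pics/c_s.png");t=save("top","pics/c_t.png")
S=[crop(p,210,190,8) for p in[(225,72),(543,150),(455,333),(118,240)]]
P=[crop(p,210,190,8) for p in[(195,158),(470,230)]]
for q in S:print(atz(s,q,.066))
for q in P:print('pin',atz(s,q,.070))
T=[crop(p,215,195,8) for p in[(160,333),(488,215)]];TP=[crop(p,215,195,8) for p in[(138,197),(418,103)]]
for q in T:print('T',atz(t,q,.066))
for q in TP:print('Tpin',atz(t,q,.070))
for p in[(265,184),(165,195),(178,182),(155,209),(356,272),(335,303),(385,228),(372,254)]:print(p,atz(s,p,0))
loc=np.array([(55,75),(55,-75),(-55,-75),(-55,75)])/1000
L=[];obs=[]
def f(x):
    Rm=np.array([[np.cos(x[2]),-np.sin(x[2])],[np.sin(x[2]),np.cos(x[2])]])
    w=lambda l,z:np.c_[np.array(l)@Rm.T+x[:2],np.full(len(l),z)]
    e=[proj(s,w(loc,.066))-S, proj(s,w([(0,.063),(0,-.063)],.071))-P, (proj(t,w([(-.055,.075),(-.055,-.075)],.066))-T),(proj(t,w([(0,.063),(0,-.063)],.071))-TP)]
    return np.vstack(e).ravel()
r=least_squares(f,[.5,0,0]);print(r.x,np.round(r.fun.reshape(-1,2),2))
E
```

```text
[0.5576229  0.08729064 0.066     ]
[ 0.58892059 -0.0569835   0.066     ]
[ 0.47840212 -0.08219197  0.066     ]
[0.44887884 0.06564559 0.066     ]
pin [0.50293122 0.06430292 0.07      ]
pin [ 0.52816203 -0.05820982  0.07      ]
T [0.44659271 0.06334842 0.066     ]
T [ 0.47843691 -0.07940939  0.066     ]
Tpin [0.5038736  0.06581189 0.07      ]
Tpin [ 0.52878132 -0.05631029  0.07      ]
(265, 184) [0.73912011 0.08950361 0.        ]
(165, 195) [0.48549396 0.37825235 0.        ]
(178, 182) [0.57002391 0.38630982 0.        ]
(155, 209) [0.40808455 0.35757461 0.        ]
(356, 272) [ 0.53055828 -0.38246605  0.        ]
(335, 303) [ 0.39146676 -0.37657383  0.        ]
(385, 228) [ 0.76038407 -0.39046858  0.        ]
(372, 254) [ 0.62638589 -0.39701382  0.        ]
[0.51677952 0.0034555  0.20770096] [[-0.62  0.32]
 [-0.03  0.66]
 [-0.23 -0.11]
 [-0.21  0.27]
 [-0.06 -0.45]
 [ 0.25 -0.51]
 [-0.67 -0.19]
 [ 0.55 -0.07]
 [ 0.2  -0.04]
 [ 0.52 -0.4 ]]
```

Residuals are under 0.7 px: the box is at (0.517, 0.0035) with yaw 0.208 rad. The bench to the left, +y along the box's own y, is free. Next is a helper for the move numbers.

```bash
cat >> h.py <<'E'
def tgt(yaw):
    y=np.array([np.cos(yaw),np.sin(yaw),0]);z=np.array([0,0,-1.]);return np.c_[np.cross(y,z),y,z]
def num(s,pos,yaw,p0=None,R0=None):
    "shares from pose p0,R0 (or measured) to target"
    R0=R.from_rotvec(s["orientation"]).as_matrix() if R0 is None else R0
    p0=s["tool_pos"] if p0 is None else p0
    d=R0.T@(np.array(pos)-p0)/.1; r=R.from_matrix(R0.T@tgt(yaw)).as_rotvec()/np.pi
    return np.round(d,3),np.round(r,4)
E
python3 - <<'E'
from h import *
from plant import read_state
s=read_state();R0=R.from_rotvec(s["orientation"]).as_matrix();y0=np.arctan2(R0[1,1],R0[0,1]);print(y0,R0.round(3).tolist())
p=s["tool_pos"];e=np.array([.517,.0035,.17]);mid=np.array([.40,.27,.21])
pts=[p+(mid-p)*k/4 for k in range(1,5)]+[mid+(e-mid)*k/3 for k in range(1,4)]
ys=[y0+(.2077-y0)*k/7 for k in range(1,8)]
Rp=R0;pp=p
for q,y in zip(pts,ys):
    print(q.round(3),round(y,3),num(s,q,y,pp,Rp));pp=q;Rp=tgt(y)
E
```

```text
1.3099962804665413 [[-0.966, 0.258, -0.0], [0.258, 0.966, -0.001], [0.0, -0.001, -1.0]]
[0.216 0.502 0.216] 1.153 (array([-0.792, -0.589,  0.021]), array([-0.0003,  0.    ,  0.0501]))
[0.277 0.425 0.214] 0.995 (array([-0.875, -0.458,  0.02 ]), array([0.    , 0.    , 0.0501]))
[0.339 0.347 0.212] 0.838 (array([-0.936, -0.315,  0.02 ]), array([0.    , 0.    , 0.0501]))
[0.4  0.27 0.21] 0.68 (array([-0.974, -0.164,  0.02 ]), array([0.    , 0.    , 0.0501]))
[0.439 0.181 0.197] 0.523 (array([-0.936, -0.255,  0.133]), array([0.    , 0.    , 0.0501]))
[0.478 0.092 0.183] 0.365 (array([-0.964, -0.105,  0.133]), array([0.    , 0.    , 0.0501]))
[0.517 0.004 0.17 ] 0.208 (array([-0.969,  0.047,  0.133]), array([0.    , 0.    , 0.0501]))
```

Call:
move_arm --pt "-0.4 -0.3 0 0 0 0.025 0.2" --pt "-0.79 -0.59 0.02 0 0 0.05 0.2" --pt "-0.79 -0.59 0.02 0 0 0.05 0.2"

```text
t: 0.55
tool_pos: [0.2186, 0.4987, 0.2158]
orientation: [0.661, 3.07, -0.004]
force: [0.1, 0.2, -0.7]
opening: 0.0736
```

Call:
move_arm --pt "-0.44 -0.23 0 0 0 0.025 0.2" --pt "-0.875 -0.46 0.02 0 0 0.05 0.2" --pt "-0.875 -0.46 0.02 0 0 0.05 0.2"

```text
t: 0.85
tool_pos: [0.2799, 0.4215, 0.2144]
orientation: [0.9, 3.008, -0.002]
force: [0.1, 0.9, 0.7]
opening: 0.0564
```

Call:
move_arm --pt "-0.47 -0.16 0 0 0 0.025 0.2" --pt "-0.935 -0.315 0.02 0 0 0.05 0.2" --pt "-0.935 -0.315 0.02 0 0 0.05 0.2"

```text
t: 1.15
tool_pos: [0.3411, 0.3445, 0.2126]
orientation: [1.133, 2.929, -0.001]
force: [-0.6, -0.1, -0.8]
opening: 0.0562
```

Call:
move_arm --pt "-0.49 -0.08 0 0 0 0.025 0.2" --pt "-0.975 -0.165 0.02 0 0 0.05 0.2" --pt "-0.975 -0.165 0.02 0 0 0.05 0.2"

```text
t: 1.45
tool_pos: [0.4023, 0.2673, 0.2106]
orientation: [1.359, 2.831, -0.001]
force: [0.3, 0.4, 0.3]
opening: 0.0557
```

Call:
move_arm --pt "-0.47 -0.13 0.05 0 0 0.025 0.2" --pt "-0.935 -0.255 0.13 0 0 0.05 0.2" --pt "-0.935 -0.255 0.13 0 0 0.05 0.2"

```text
t: 1.75
tool_pos: [0.44, 0.1785, 0.1966]
orientation: [-1.576, -2.717, 0.003]
force: [-0.6, 0.8, 0.5]
opening: 0.0558
```

Call:
move_arm --pt "-0.48 -0.05 0 0 0 0.025 0.2" --pt "-0.965 -0.105 0.1 0 0 0.05 0.2" --pt "-0.965 -0.105 0.1 0 0 0.05 0.2" --pt "-0.965 -0.105 0.1 0 0 0.05 0.2"

```text
t: 2.15
tool_pos: [0.4782, 0.0936, 0.1874]
orientation: [-1.777, -2.589, -0.0]
force: [-0.5, 0.4, -0.2]
opening: 0.0559
```

Run:
```python
from h import *
from plant import read_state
s=read_state();print(s["tool_pos"],num(s,[.517,.0035,.17],.2077))
c=save("wrist","pics/d_w.png");import pickle;pickle.dump({k:v for k,v in c.items()},open("d_w.pkl","wb"))
```

```text
[0.47819061 0.09359953 0.18742664] (array([-0.981,  0.038,  0.173]), array([-0.0002, -0.0004,  0.051 ]))
```

View pics/d_w.png

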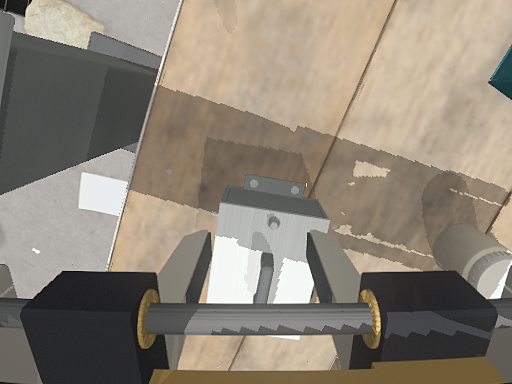

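The wrist view shows the cover's left end, with top corners at about (220,203) and (329,219), the pin at (273,219), and the handle end at (267,257). I'll check these against the fit.

Run:
```python
from h import *
import pickle
c=pickle.load(open("d_w.pkl","rb"))
for p,z in[((220,203),.066),((329,219),.066),((273,218),.074),((267,256),.096)]:print(p,atz(c,p,z).round(4))
a=.2077;Rm=np.array([[np.cos(a),-np.sin(a)],[np.sin(a),np.cos(a)]])
for l,z in[((-.055,.075),.066),((.055,.075),.066),((0,.063),.074),((0,.03),.096)]:
  w=Rm@l+[.5168,.0035];print(w,proj(c,[*w,z]))
```

```text
(220, 203) [0.449  0.0659 0.066 ]
(329, 219) [0.5548 0.0888 0.066 ]
(273, 218) [0.5012 0.0728 0.074 ]
(267, 256) [0.5059 0.0438 0.096 ]
[0.44751633 0.06554654] [[218.44661475 202.81603101]]
[0.55515219 0.08822963] [[329.07153367 219.66699549]]
[0.50380878 0.06514599] [[272.56100695 225.80412784]]
[0.5106137  0.03285523] [[267.37979655 267.4269642 ]]
```

The corners agree to within 2 mm. (I read the pin and handle pixels at the wrong points, so I'm ignoring those.) Moving over the handle.

Call:
move_arm --pt "-0.49 0.02 0 0 0 0.025 0.2" --pt "-0.98 0.04 0.17 0 0 0.051 0.2" --pt "-0.98 0.04 0.17 0 0 0.051 0.2" --pt "-0.98 0.04 0.17 0 0 0.051 0.2" --pt "-0.98 0.04 0.17 0 0 0.051 0.2"

```text
t: 2.7
tool_pos: [0.5171, 0.0047, 0.171]
orientation: [-1.976, -2.442, -0.001]
force: [-0.7, 0.5, -0.5]
opening: 0.0558
```

Run:
```python
from h import *
from plant import read_state
s=read_state();print(s["tool_pos"],num(s,[.517,.0035,.071],.2077))
c=save("wrist","pics/e_w.png");c=save("scene","pics/e_s.png")
```

```text
[0.5171439  0.00474695 0.17104571] (array([-0.013, -0.004,  1.   ]), array([ 0.0001, -0.0002,  0.0009]))
```

View pics/e_w.png

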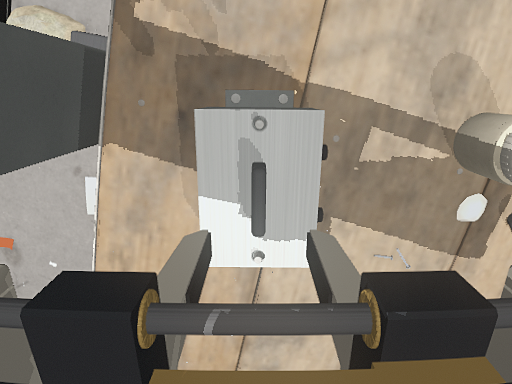

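View pics/e_s.png

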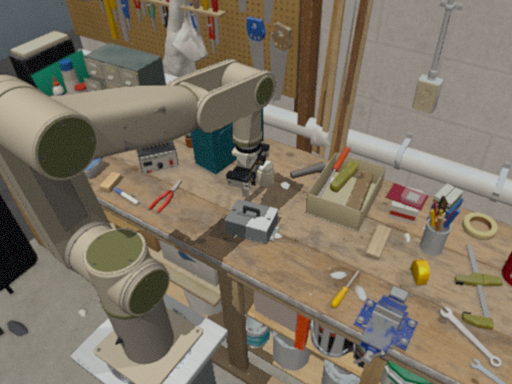

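The wrist view shows the plate square to the gripper, with pins at (259,122) and (258,256) and the handle at (259,200). Lowering now, first to 0.5 of the way and then to full.

Call:
move_arm --pt "-0.01 0 0.25 0 0 0 0.2" --pt "-0.01 0 0.5 0 0 0 0.2" --pt "-0.01 0 0.7 0 0 0 0.2" --pt "-0.01 0 0.85 0 0 0 0.2" --pt "-0.01 0 0.95 0 0 0 0.2" --pt "-0.01 0 0.99 0 0 0 0.2" --pt "-0.01 0 0.99 0 0 0 0.2"

```text
t: 3.5
tool_pos: [0.5175, 0.0018, 0.0717]
orientation: [-1.979, -2.44, 0.0]
force: [0.4, 0.5, 0.6]
opening: 0.0561
```

Call:
move_arm --pt "0 0 0 0 0 0 -1" --pt "0 0 0 0 0 0 -1" --pt "0 0 0 0 0 0 -1" --pt "0 0 0 0 0 0 -1" --pt "0 0 0 0 0 0 -1" --pt "0 0 0 0 0 0 -1" --pt "0 0 0 0 0 0 -1" --pt "0 0 0 0 0 0 -1" --squeeze 30

```text
t: 4.3
tool_pos: [0.5175, 0.0016, 0.0717]
orientation: [1.98, 2.439, 0.0]
force: [-0.8, -0.6, 0.4]
opening: 0.0119
```

The bar is gripped with an opening of 11.9 mm. Lifting straight up.

Call:
move_arm --pt "0 0 -0.05 0 0 0 -1" --pt "0 0 -0.12 0 0 0 -1" --pt "0 0 -0.2 0 0 0 -1" --pt "0 0 -0.3 0 0 0 -1" --pt "0 0 -0.4 0 0 0 -1" --pt "0 0 -0.5 0 0 0 -1" --pt "0 0 -0.55 0 0 0 -1" --pt "0 0 -0.55 0 0 0 -1"

```text
t: 5.1
tool_pos: [0.5183, 0.0016, 0.128]
orientation: [1.978, 2.438, 0.002]
force: [-0.1, 0.2, -2.6]
opening: 0.0118
```

Run:
```python
from h import *
from plant import read_state
s=read_state();print(s["tool_pos"],s["opening"],s["force"],s["wrist_torque"])
c=save("wrist","pics/f_w.png");c=save("scene","pics/f_s.png")
```

```text
[0.51829065 0.00156841 0.12800944] 0.011756636703960273 [-0.12348239  0.17027421 -2.55386359] [-0.05937756 -0.00317543 -0.01091999]
```

View pics/f_w.png

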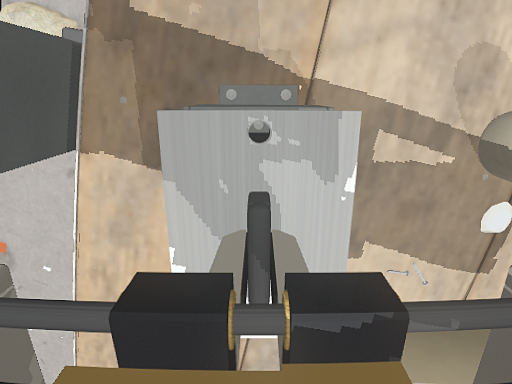

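View pics/f_s.png

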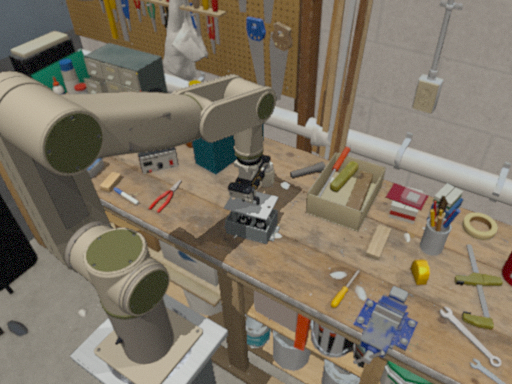

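The cover is up and level, with the force reading about 2.5 N. Carrying it along the tool's +x, to the left.

Call:
move_arm --pt "0.1 0 0 0 0 0 -1" --pt "0.3 0 0 0 0 0 -1" --pt "0.55 0 0 0 0 0 -1" --pt "0.75 0 0 0 0 0 -1" --pt "0.95 0 0 0 0 0 -1" --pt "1 0 0 0 0 0 -1"

```text
t: 5.8
tool_pos: [0.4957, 0.1017, 0.126]
orientation: [-1.976, -2.44, 0.001]
force: [0.7, -0.6, -3.6]
opening: 0.0116
```

Call:
move_arm --pt "0.2 0 0 0 0 0 -1" --pt "0.45 0 0 0 0 0 -1" --pt "0.7 0 0 0 0 0 -1" --pt "0.9 0 0 0 0 0 -1" --pt "1 0 0 0 0 0 -1" --pt "1 0 0 0 0 0 -1" --pt "1 0 0 0 0 0 -1"

```text
t: 6.5
tool_pos: [0.4763, 0.1968, 0.1264]
orientation: [1.979, 2.44, -0.001]
force: [-0.0, 0.7, -3.1]
opening: 0.0119
```

Run:
```python
from h import *
from plant import read_state
s=read_state();print(s["tool_pos"],s["opening"],s["force"],s["wrist_torque"])
print(R.from_rotvec(s["orientation"]).as_matrix().round(4), num(s,[s["tool_pos"][0],.203,.012],.2077))
c=save("wrist","pics/g_w.png");c=save("scene","pics/g_s.png");c=save("top","pics/g_t.png")
```

```text
[0.47629553 0.19675417 0.1263878 ] 0.011911464917888914 [-0.02902072  0.7347419  -3.05247738] [-0.07135927  0.02744297 -0.07828044]
[[-2.062e-01  9.785e-01 -3.000e-04]
 [ 9.785e-01  2.062e-01 -7.000e-04]
 [-6.000e-04 -4.000e-04 -1.000e+00]] (array([0.062, 0.013, 1.144]), array([-0.0001,  0.0002, -0.    ]))
```

View pics/g_w.png

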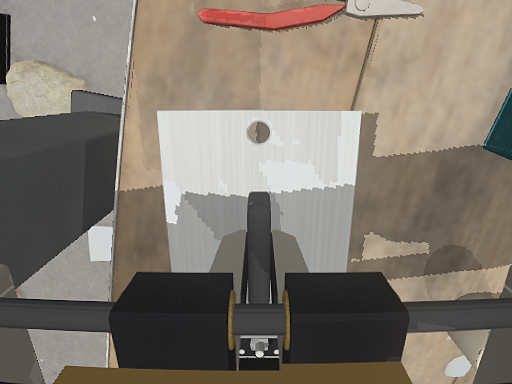

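View pics/g_s.png

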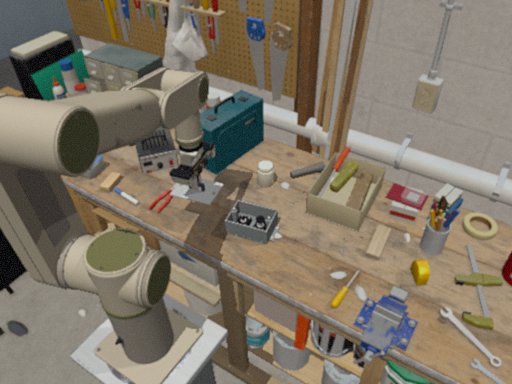

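View pics/g_t.png

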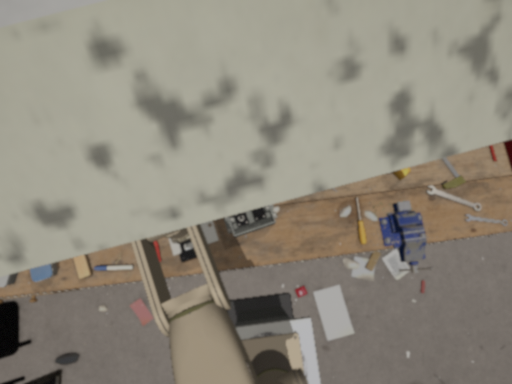

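The scene and top views show the box open and the cover held level at the left, clear of the pliers at (270,20) in the wrist view. Lowering by 90 mm, then slowly.

Call:
move_arm --pt "0 0 0.1 0 0 0 -1" --pt "0 0 0.25 0 0 0 -1" --pt "0 0 0.4 0 0 0 -1" --pt "0 0 0.55 0 0 0 -1" --pt "0 0 0.7 0 0 0 -1" --pt "0 0 0.8 0 0 0 -1" --pt "0 0 0.88 0 0 0 -1" --pt "0 0 0.9 0 0 0 -1"

```text
t: 7.45
tool_pos: [0.4756, 0.1972, 0.0354]
orientation: [-1.979, -2.439, 0.002]
force: [-0.1, 0.5, -2.7]
opening: 0.0117
```

Call:
move_arm --pt "0 0 0.05 0 0 0 -1" --pt "0 0 0.1 0 0 0 -1" --pt "0 0 0.14 0 0 0 -1" --pt "0 0 0.18 0 0 0 -1" --pt "0 0 0.21 0 0 0 -1" --pt "0 0 0.23 0 0 0 -1" --pt "0 0 0.24 0 0 0 -1" --pt "0 0 0.24 0 0 0 -1"

```text
t: 8.25
tool_pos: [0.4763, 0.1973, 0.0126]
orientation: [-1.98, -2.439, 0.0]
force: [0.1, -0.0, -3.8]
opening: 0.0118
```

Still hanging, by about 3 mm. Creeping down to contact.

Call:
move_arm --pt "0 0 0.01 0 0 0 -1" --pt "0 0 0.015 0 0 0 -1" --pt "0 0 0.02 0 0 0 -1" --pt "0 0 0.025 0 0 0 -1" --pt "0 0 0.025 0 0 0 -1"

```text
t: 8.75
tool_pos: [0.4762, 0.1973, 0.0101]
orientation: [-1.98, -2.439, 0.0]
force: [0.1, -0.1, -2.7]
opening: 0.0119
```

Call:
move_arm --pt "0 0 0.005 0 0 0 -1" --pt "0 0 0.01 0 0 0 -1" --pt "0 0 0.015 0 0 0 -1" --pt "0 0 0.015 0 0 0 -1"

```text
t: 9.15
tool_pos: [0.4764, 0.1974, 0.0097]
orientation: [-1.98, -2.439, 0.0]
force: [-6.8, -2.5, 8.6]
opening: 0.0118
```

The force is now +8.6 N, so the plate is on the bench. Letting go.

Call:
move_arm --pt "0 0 -0.005 0 0 0 -0.3" --pt "0 0 -0.005 0 0 0 -0.3" --pt "0 0 -0.005 0 0 0 -0.3" --pt "0 0 -0.005 0 0 0 -0.3" --pt "0 0 -0.005 0 0 0 -0.3"

```text
t: 9.65
tool_pos: [0.4763, 0.1974, 0.0091]
orientation: [-1.98, -2.439, -0.0]
force: [0.3, 0.2, 0.1]
opening: 0.0325
```

Call:
move_arm --pt "0 0 -0.1 0 0 0 -0.3" --pt "0 0 -0.25 0 0 0 -0.3" --pt "0 0 -0.5 0 0 0 -0.3" --pt "0 0 -0.75 0 0 0 -0.3" --pt "0 0 -1 0 0 0 -0.3" --pt "0 0 -1 0 0 0 -0.3"

```text
t: 10.25
tool_pos: [0.4796, 0.1984, 0.115]
orientation: [1.977, 2.436, 0.011]
force: [0.5, -0.3, -0.6]
opening: 0.0325
```

Call:
move_arm --pt "-0.3 0 -0.5 0 0 0 -1" --pt "-0.7 0 -0.8 0 0 0 -1" --pt "-1 0 -0.8 0 0 0 -1" --pt "-1 0 -0.8 0 0 0 -1" --pt "-1 0 -0.8 0 0 0 -1"

```text
t: 10.75
tool_pos: [0.4968, 0.099, 0.1892]
orientation: [-1.982, -2.437, -0.001]
force: [-0.7, 0.4, -0.1]
opening: 0.0008
```

Run:
```python
from h import *
from plant import read_state
import pickle
s=read_state();print(s["tool_pos"],s["opening"],s["force"],s["wrist_torque"])
D={n:save(n,f"pics/i_{n}.png") for n in("wrist","scene","top")}
pickle.dump(D,open("i.pkl","wb"))
```

```text
[0.49684135 0.09899545 0.18923638] 0.000835925857558783 [-0.69686288  0.43251128 -0.10063888] [-0.0268526   0.02442982  0.00826523]
```

View pics/i_wrist.png

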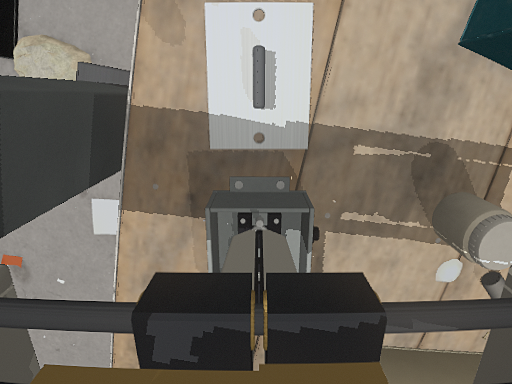

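View pics/i_scene.png

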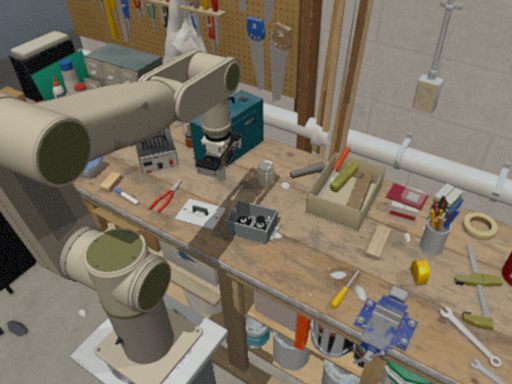

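The cover lies flat with its handle up at (198,210) in the scene view and (259,75) in the wrist view, clear of the box. Now zooming in on the box interior.

Run:
```python
import cv2
a=cv2.imread("pics/i_scene.png")[195:250,215:295];cv2.imwrite("pics/j_s.png",cv2.resize(a,None,fx=9,fy=9,interpolation=cv2.INTER_CUBIC))
```

```text
(no output)
```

View pics/j_s.png

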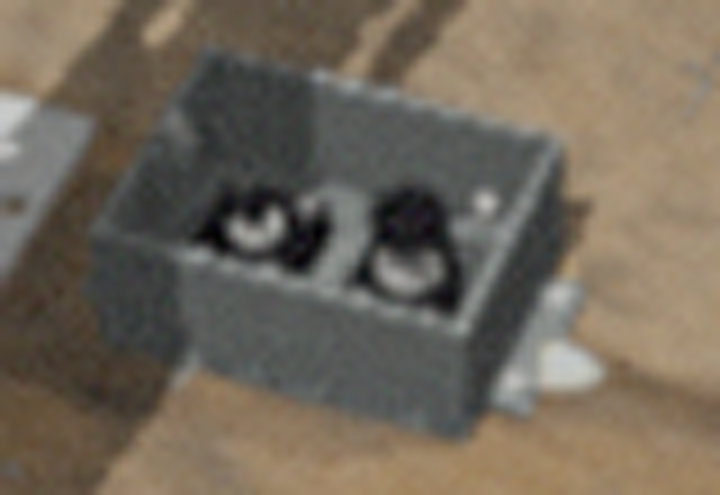

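The black disc is on the right at crop (410,210), so the wide button is on the box's −y side. I'll check the predicted position against the pixels.

Run:
```python
from h import *
import pickle
from plant import read_state
D=pickle.load(open("i.pkl","rb"));a=.2077;Rm=np.array([[np.cos(a),-np.sin(a)],[np.sin(a),np.cos(a)]])
for z,y in((.056,-.032),(.042,.032),(.056,.032),(.042,-.032)):
  w=Rm@[0,y]+[.5168,.0035];uv=proj(D["scene"],[*w,z])[0];print(w,z,uv,(uv-[215,195]+.5)*9-.5)
print(atz(D["scene"],crop((412,213),215,195,9),.056))
s=read_state()
print(num(s,[.523,-.028,.16],.2077))
# cover check
for p in((204,4),(313,4),(308,149),(211,149)):print(p,atz(D["wrist"],p,.004))
```

```text
[ 0.52339872 -0.02781225] 0.056 [259.94711114 218.72045362] [408.52400023 217.48408262]
[0.51020128 0.03481225] 0.042 [242.6301926  217.07781619] [252.67173343 202.70034573]
[0.51020128 0.03481225] 0.056 [242.44809245 214.17366536] [251.03283201 176.56298825]
[ 0.52339872 -0.02781225] 0.042 [260.01961159 221.62972263] [409.17650433 243.66750367]
[ 0.52607893 -0.02763333  0.056     ]
(array([-1.312e+00, -1.000e-03,  2.820e-01]), array([-0.0005, -0.0002,  0.0001]))
(204, 4) [0.40705209 0.25940661 0.004     ]
(313, 4) [0.51512075 0.28200189 0.004     ]
(308, 149) [0.54603262 0.13672266 0.004     ]
(211, 149) [0.4390698  0.11438824 0.004     ]
```

The prediction matches within about 3 mm, and the cover corners on the bench measure 110 x 148 mm at plate height. Moving over the button with the fingers shut.

Call:
move_arm --pt "-0.3 0 0 0 0 0 -1" --pt "-0.7 0 0 0 0 0 -1" --pt "-1 0 0.1 0 0 0 -1" --pt "-1 0 0.1 0 0 0 -1"

```text
t: 11.3
tool_pos: [0.5168, -0.0002, 0.1771]
orientation: [-1.98, -2.436, 0.004]
force: [-0.8, 0.4, -0.2]
opening: 0.0003
```

Call:
move_arm --pt "-0.15 0 0.1 0 0 0 -1" --pt "-0.3 0 0.3 0 0 0 -1" --pt "-0.3 0 0.5 0 0 0 -1" --pt "-0.3 0 0.6 0 0 0 -1" --pt "-0.3 0 0.6 0 0 0 -1" --pt "-0.3 0 0.6 0 0 0 -1"

```text
t: 11.9
tool_pos: [0.5237, -0.0271, 0.1194]
orientation: [-1.978, -2.44, -0.0]
force: [-0.8, 0.0, -0.4]
opening: 0.0003
```

Run:
```python
from h import *
from plant import read_state
s=read_state();print(s["tool_pos"],s["opening"],s["force"],num(s,[.5235,-.028,.060],.2077))
c=save("scene","pics/k_s.png")
a=cv2.imread("pics/k_s.png")[180:250,205:295];cv2.imwrite("pics/k_s2.png",cv2.resize(a,None,fx=8,fy=8,interpolation=cv2.INTER_CUBIC))
```

```text
[ 0.52374213 -0.02712265  0.11943653] 0.0002760621739025763 [-0.78479435  0.02060696 -0.37996183] (array([-0.008, -0.004,  0.594]), array([ 0.    , -0.    ,  0.0002]))
```

View pics/k_s2.png

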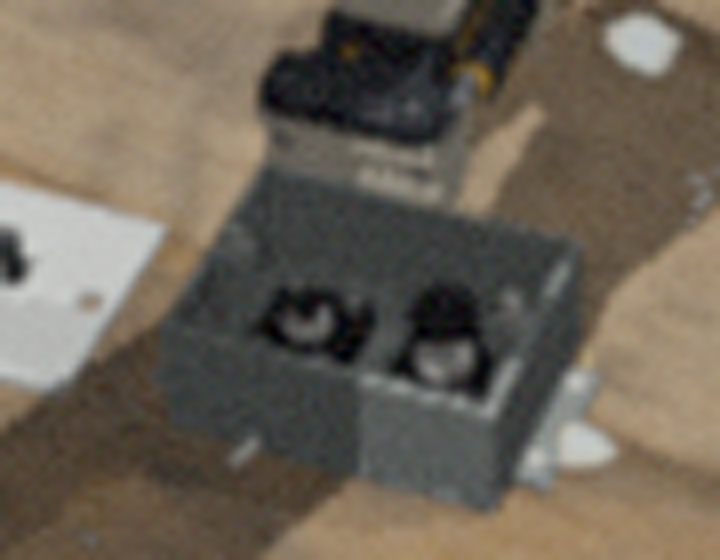

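Run:
```python
from h import *
c=save("scene","pics/l_s.png")
print(proj(c,[.5237,-.0271,.119]),proj(c,[.5235,-.028,.056]))
a=cv2.imread("pics/l_s.png")[120:250,190:330];cv2.imwrite("pics/l_s2.png",cv2.resize(a,None,fx=5,fy=4.6,interpolation=cv2.INTER_CUBIC))
c=save("wrist","pics/l_w.png")
```

```text
[[259.47663509 205.01847068]] [[260.01012932 218.72321272]]
```

View pics/l_s2.png

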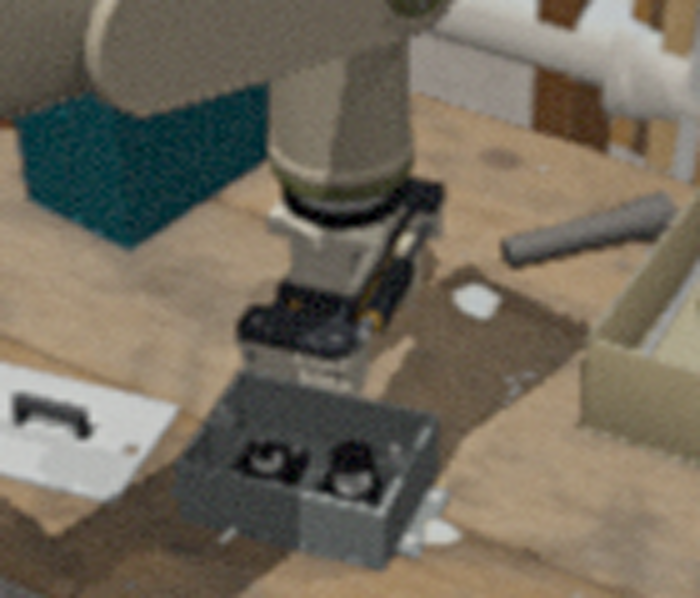

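View pics/l_w.png

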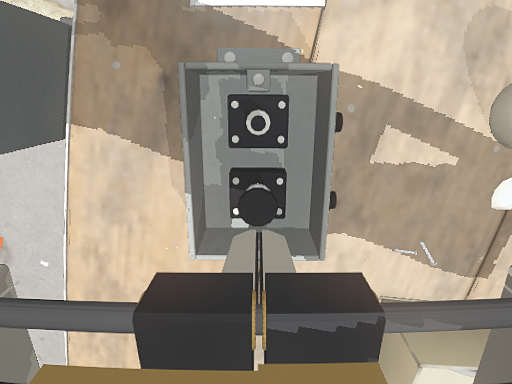

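The wrist view shows the wide disc at about (258,205), laterally in line with the fingertips, and the slim button's module farther away at (258,122). One more check of the disc centre from this view.

Run:
```python
from h import *
from plant import *
c=read_camera("wrist")
print(proj(c,[.5235,-.028,.056]),atz(c,(258,205.5),.056), atz(c,(258,122),.042),proj(c,read_state()["tool_pos"]))
```

```text
[[256.97182408 208.46054841]] [ 0.52377868 -0.02543876  0.056     ] [0.51085413 0.0358141  0.042     ] [[258.40282803 245.97333787]]
```

The TCP is within about 2 mm of the disc's axis. Descending straight to just above it.

Call:
move_arm --pt "0 0 0.15 0 0 0 -1" --pt "0 0 0.3 0 0 0 -1" --pt "0 0 0.42 0 0 0 -1" --pt "0 0 0.5 0 0 0 -1" --pt "0 0 0.56 0 0 0 -1" --pt "0 0 0.58 0 0 0 -1" --pt "0 0 0.58 0 0 0 -1"

```text
t: 12.8
tool_pos: [0.5235, -0.0277, 0.0609]
orientation: [-1.979, -2.439, 0.0]
force: [0.3, 0.9, 0.3]
opening: 0.0008
```

Call:
move_arm --pt "0 0 0.02 0 0 0 -1" --pt "0 0 0.04 0 0 0 -1" --pt "0 0 0.06 0 0 0 -1" --pt "0 0 0.08 0 0 0 -1" --pt "0 0 0.08 0 0 0 -1" --pt "0 0 0.08 0 0 0 -1"

```text
t: 13.4
tool_pos: [0.524, -0.0278, 0.0535]
orientation: [1.979, 2.439, 0.001]
force: [0.4, -0.4, 2.2]
opening: 0.0003
```

Call:
move_arm --pt "0 0 0.015 0 0 0 -1" --pt "0 0 0.03 0 0 0 -1" --pt "0 0 0.045 0 0 0 -1" --pt "0 0 0.06 0 0 0 -1" --pt "0 0 0.06 0 0 0 -1" --pt "0 0 0.06 0 0 0 -1"

```text
t: 14.0
tool_pos: [0.524, -0.0278, 0.0475]
orientation: [1.979, 2.439, 0.001]
force: [-0.4, -0.5, 5.8]
opening: 0.0004
```

Run:
```python
from h import *
from plant import *
for i in range(8):
    c=read_camera("scene");s=read_state();print(s["t"],s["tool_pos"].round(4),s["force"].round(2))
cv2.imwrite("pics/m_s.png",cv2.resize(c["frame"][150:250,190:310,::-1],None,fx=6,fy=6,interpolation=cv2.INTER_CUBIC))
save("wrist","pics/m_w.png")
```

```text
14.05 [ 0.524  -0.0278  0.0475] [ 0.82 -0.34  6.96]
14.1 [ 0.524  -0.0278  0.0475] [-0.76  0.59  6.03]
14.15 [ 0.524  -0.0278  0.0475] [-0.45 -0.43  7.01]
14.2 [ 0.5241 -0.0278  0.0475] [0.25 0.81 6.4 ]
14.25 [ 0.524  -0.0278  0.0475] [ 0.35 -0.12  6.58]
14.3 [ 0.524  -0.0278  0.0475] [-0.12  0.6   6.07]
14.35 [ 0.524  -0.0278  0.0475] [ 1.08 -0.93  6.06]
14.4 [ 0.524  -0.0278  0.0475] [-0.38 -0.57  6.21]
```

View pics/m_s.png

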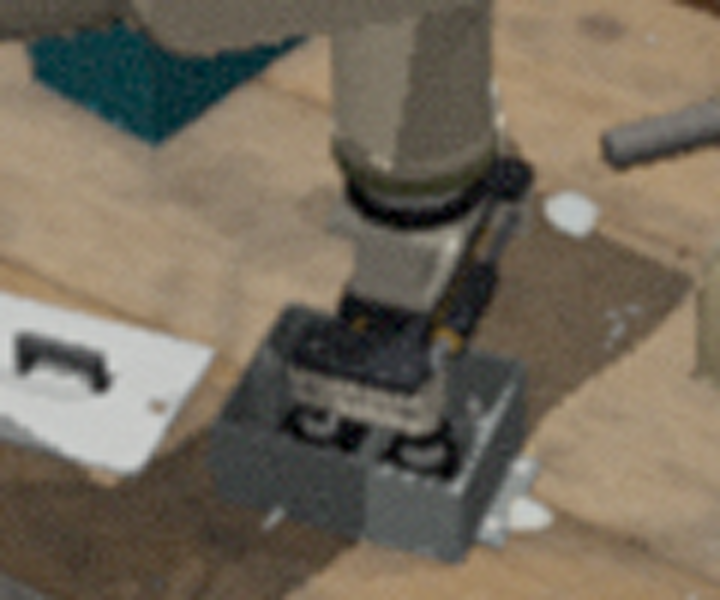

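View pics/m_w.png

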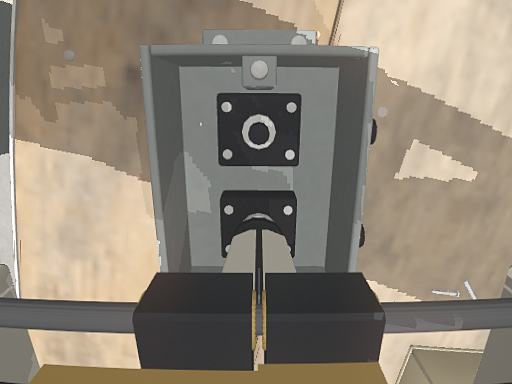

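The mean force is 6.4 N, which the spring figures put at about 9 mm of travel, and the height of 0.0475 gives 8.5 mm, so the two agree. In the pictures the fingers rest on the wide disc and the slim button at (258,132) is untouched. Holding.

Call:
move_arm --pt "0 0 0 0 0 0 -1" --pt "0 0 0 0 0 0 -1" --pt "0 0 0 0 0 0 -1" --pt "0 0 0 0 0 0 -1" --pt "0 0 0 0 0 0 -1" --pt "0 0 0 0 0 0 -1" --pt "0 0 0 0 0 0 -1" --pt "0 0 0 0 0 0 -1"

```text
t: 15.25
tool_pos: [0.524, -0.0278, 0.0475]
orientation: [1.979, 2.439, 0.001]
force: [-0.4, -0.5, 6.2]
opening: 0.001
```

Call:
move_arm --pt "0 0 0 0 0 0 -1" --pt "0 0 0 0 0 0 -1" --pt "0 0 0 0 0 0 -1" --pt "0 0 0 0 0 0 -1" --pt "0 0 0 0 0 0 -1" --pt "0 0 0 0 0 0 -1" --pt "0 0 0 0 0 0 -1" --pt "0 0 0 0 0 0 -1"

```text
t: 16.05
tool_pos: [0.524, -0.0278, 0.0475]
orientation: [1.979, 2.439, 0.001]
force: [0.3, -0.5, 6.2]
opening: 0.0004
```

Run:
```python
from plant import *
s=read_state();print(s["t"],s["tool_pos"],s["force"]);close_job()
```

```text
16.05 [ 0.52402058 -0.02777178  0.04751056] [ 0.27082546 -0.53231896  6.23256409]
the job is handed in; nothing more can be done
```

I lifted the cover straight off its pins and laid it flat on the bench to the left of the box, handle up. I let go of it, then pressed the wide button with the shut fingertips and handed in the job at 16 s with it still held.

- **Button:** the tool height of 47.5 mm gives about 8.5 mm of travel, and the steady force of about 6.2 N gives about 8.5 mm from the spring figures. Both stayed steady for about 2 s before hand-in.
- **Cover:** its corners on the bench measured 110 × 148 mm at plate height, against a true 110 × 150 mm, so it lies flat. It is clear of the box and the pliers.
- **Bystanders and slim button:** the slim button looked untouched in the last pictures. I moved nothing near the other bench items, but I did not re-measure their positions at the end.
- **Disagreements:** two early wrist-camera readings (a pin and the handle end) were about 8–11 mm off the fit because I picked the wrong pixels, and I did not use them. The button centre differed by up to about 3 mm between cameras, well within its 32 mm disc.

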